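# Prop the sprung catch and free the hub

## Robot

A 7-joint arm with a two-finger parallel gripper is mounted at the origin on the work surface. World frame = base frame: x ahead of the robot, y to its left, z up, the work surface at z = 0. Lengths are in m, angles in rad, forces in N, time in s.
With the tool pointing down it reaches from about 0.425 to 0.875 m from the base axis. Payload 4.7 kg.
Tool frame: the origin (TCP) lies on the centre line of the jaws, within the pads' length; the fingertips stand 22 mm ahead of it and the grasp point (between the pads) lies 3 mm ahead of it; z points along the fingers, y is the direction in which the jaws open and shut (so a half turn about z gives the same grasp; the last joint's range is limited). The gripper opens to 87 mm and grips with 3 to 60 N. Pads are 19 mm wide; open, the fingers measure 117 mm over their backs; the gripper's body (75 mm by 190 mm) begins 51 mm behind the grasp point.
Start: joints at [1.199, 0.321, -0.07, 1.45, 0.023, 1.371, -0.057], TCP at [0.245, -0.602, 0.245] pointing down, gripper open.
Joint ranges: [-2.86, 2.86], [-0.3, 2.09], [-1.38, 1.24], [0.06, 2.45], [-1.56, 4.7], [0.09, 2.05], [-2.69, 2.69]. Speed limits (rad/s): [2.57, 2.57, 3.14, 3.14, 3.14, 3.14, 3.14].

## Interface

Orientations are given as a rotation vector (axis times angle).
In Python, from bench import ctrl, imaging, close_job, finder gives the robot as it stands. The module is installed in compiled form; this text tells all that it offers.
- The arm moves only by the shell command python3 -m jog 'ROWS' [FORCE]. ROWS is JSON, a list that holds one entry, the list of rows, each a list of 7 numbers: the shift along the tool's x, y, z in cm, then the turn, a rotation vector about the tool's x, y, z in degrees, then the finger opening in cm, from 0 to 8.7. In form: [[[dx, dy, dz, ax, ay, az, claw], ...]]. A call has 1 to 12 rows; each row shifts and turns the commanded pose from where the row before left it, along the tool's axes as they then stand; what a row does not reach is not made up. A row lasts 1/10 s, in which the tool goes at most 50 mm and 8.59 degrees, less where a joint would pass 70% of its speed; a pose out of reach is approached as far as the arm can. A call is refused whole if a number of a shift passes 5 or a number of a turn 8.59, either way. A call with a gripper value outside its range is refused whole. The fingers move at their own pace and stop on an object; FORCE is the grip in N (left out, the last holds). Time passes only in rows, so rows that do not move let the fingers close. It gives the time, the measured TCP pose, the force and the opening at its end, in the units of the state.
- ctrl.get_state(): the state, without advancing time (a new reading comes with each control period).
- imaging.get_image(name): name is "scene" or "top" or "wrist"; returns a dict with "frame" (420x560x3 uint8, red, green, blue), "intrinsics" (3x3 intrinsics, pixels), "k1" (the pictures are not rectified: a ray, as slopes to the right and down, at radius r is drawn at 1 + k1 r^2 times it, then the intrinsics apply), "pose" (4x4, takes a point from camera to world coordinates). Camera axes: x right, y down, z forward; pixel columns grow to the right and rows downward; lengths in m; the calibration is good to about 2 mm. A picture is of the moment at which its call begins. There is no depth.
- close_job(): hands the job in, once; it reports no verdict.
Trained networks look in the newest picture that a camera, given by its name, has taken for a name from the list of things; names that differ only in an ending like _2 or _b are one class to them, and where a whole thing is asked for, a point or a joint stands for the part that bears it (a point fixed in the world has none). Each returns a list of dicts, best first, with "conf" (0 to 1); they miss things now and then, are a little off and sometimes report something else, mostly with a low value. They report only what shows in the picture. A call takes as long as a camera call. They do not tell look-alikes from the thing itself.
- finder.trace(label, camera): "region" (420x560 bool, what is visible of it) and "point" ([row, column] as shares, 0 to 1, of the picture: columns of its width, rows of its height, amid what is visible of it).
- finder.spot_point(label, camera): "point" ([row, column] as shares, 0 to 1, of the picture: columns of its width, rows of its height: a listed point, or the origin of a listed thing).
The state is a dict: "time": time; "joint_positions": joint angles; "qd": joint speeds; "joint_torque": joint torques, N m; "position": TCP position; "tool_rot": TCP orientation; "ft_force": force on the tool from outside, world axes, zero at the start; "torque": the same for the moment, N m; "grip_width": opening from 0.0 (shut) to 1.0 (fully open).
Only numpy, scipy, OpenCV 4.12 (cv2) and the standard library are available. Lean on these libraries where they do the work, as an engineer would, in place of code of your own. Each camera call takes 0.05 s, during which the arm holds its last target. There are 200 camera calls.

## Task

A sprung catch on the bench fixture holds the flanged hub down and snaps back as soon as it is let go, so it has to be propped. Take the tapered wooden plug from the tool block and, while the hub still sits in its pocket, push the plug point down, upright and fully home, between the fixture's fixed post and the catch's upright lug, so that it wedges the catch open. Leave the plug there, then lift the hub out and stand it upright on its flange in the shallow tray.

Things in the scene. Friction and masses are not known exactly. Their poses are not given: they have to be found in the camera images.
- plug_mid (a point): Tapered light-wood plug, upright, foot 12 mm deep in a 24 mm high tool block; round, 105 mm long: foot 10 mm wide, 18 at 8 mm up, 38 at 36 mm up, then plain 38 mm shank to the top. Point: its centre, 52.5 mm above the foot; z up its axis, x along the row of holes (65 mm apart). Not it: the slim 18 mm rod, and the stub with a square-shouldered head. Grip across the row, above the middle.
- hub_mid (a point): Steel flanged hub, 60 mm tall, about 0.5 kg, upright: round flange 70 mm wide, 8 mm thick at the bottom, round boss 32 mm wide above it. Point: its centre, 30 mm above its underside; z up. It starts in a square pocket 74 mm wide, 8 mm deep, in the fixture, flange flush with the base's top, underside 8 mm above the bench, the catch's nose over the flange's edge.
- seat (a point): Where the centre of the plug's foot stands when fully home, on top of the fixture's fixed 16 mm thick aluminium base (220 x 110 mm). x: the way the catch opens; pocket centre at x = -96 mm. Fixed post 30 mm wide (y), face at x = -19 mm, 58 mm high; its top 12 mm flares back 8 mm. A plug pushed straight down here opens the catch (up to 20 N). Jaws closing along y clear post, lug and catch.
- catch (a joint): Opening of the sprung steel catch in m: 0 shut (nose 10 mm over the flange), 0.024 its stop; hub free beyond 0.012; the plug fully home holds it at 0.018. Spring 3 to 6 N. Its upright lug, 30 mm wide, 58 mm high over the base, faces the post: face at the seat's x = +1 mm when shut, top 12 mm flared back 8 mm, so the slot is 20 mm wide, 36 mm at the mouth.
- tray_mid (a point): Centre of the inner floor, 4 mm above the bench, of the shallow open steel tray: 160 mm (x) by 150 mm (y) outside, walls 4 mm thick and 22 mm high, fixed to the bench.
Things that resemble listed ones, but are neither listed nor needed, are in the scene too. Leave any black or yellow look-alike of the part that bears plug_mid alone.

How it is judged:
By the outcome, as a careful person would: the job done as asked, in the order asked, and still so for the second after the job is handed in, with the robot touching nothing.
It also fails if it takes over 66 s, if anything falls off the work surface, if the arm or the gripper's body presses on something with over 40 N, if the wrist force passes 120 N, or if a joint passes its speed limit or range.

## Working session

There is one attempt and no reset: what is moved stays moved. The work goes in short steps, Python scripts to look and compute and a shell command to move; the robot and the scene stay as the last step left them, time stands still between calls to the robot, and variables do not carry over. Pictures are saved under pics/ and viewed, about 8 in all and at most 12, crops included, and the job is handed in when it is done.

```bash
mkdir -p pics
cat > h.py <<'E'
import numpy as np, cv2
from scipy.spatial.transform import Rotation as R
from scipy.optimize import least_squares
from bench import ctrl, imaging, close_job, finder
def ray(im,p):  # p=[row,col] shares -> origin, dir
    K=np.array(im["intrinsics"]);T=np.array(im["pose"]);u=p[1]*560;v=p[0]*420
    d=np.array([(u-K[0,2])/K[0,0],(v-K[1,2])/K[1,1]]);s=d.copy()
    for _ in range(20): s=d/(1+im["k1"]*(s@s))
    r=T[:3,:3]@np.array([*s,1]);return T[:3,3],r/np.linalg.norm(r)
def proj(im,P):
    K=np.array(im["intrinsics"]);T=np.array(im["pose"]);c=T[:3,:3].T@(np.array(P)-T[:3,3])
    s=c[:2]/c[2];s=s*(1+im["k1"]*(s@s));return K[0,0]*s[0]+K[0,2],K[1,1]*s[1]+K[1,2]
def atz(im,p,z):
    o,d=ray(im,p);return o+d*(z-o[2])/d[2]
def tri(rs):
    A=sum(np.eye(3)-np.outer(d,d) for o,d in rs);b=sum((np.eye(3)-np.outer(d,d))@o for o,d in rs)
    return np.linalg.solve(A,b)
def save(im,n): cv2.imwrite("pics/"+n,im["frame"][:,:,::-1])
def st():
    s=ctrl.get_state();return s,R.from_rotvec(s["tool_rot"]).as_matrix()
E
python3 - <<'E'
from h import *
ims={c:imaging.get_image(c) for c in("scene","top","wrist")}
for c in ims: save(ims[c],c+"0.png")
a=np.hstack([ims["scene"]["frame"],ims["top"]["frame"]])
for c in ("scene","top","wrist"):
  print(c,np.round(np.array(ims[c]["pose"]),3).tolist(),np.round(np.array(ims[c]["intrinsics"])[[0,0,1],[0,2,2]]),ims[c]["k1"])
  for n,z in (("plug_mid",.0645),("hub_mid",.038),("seat",.016),("catch",.05),("tray_mid",.004)):
    for d in finder.spot_point(n,c)[:4]:
      print(c,n,round(d["conf"],2),np.round([d["point"][1]*560,d["point"][0]*420]),np.round(atz(ims[c],d["point"],z),4))
s,M=st();print(s["position"],M.round(3).tolist(),s["ft_force"],s["time"])
E
```

```text
scene [[0.229, 0.765, -0.602, 1.382], [0.973, -0.19, 0.129, -0.212], [-0.016, -0.615, -0.788, 1.2], [0.0, 0.0, 0.0, 1.0]] [530. 277. 204.] -0.08570060491019718
scene plug_mid 0.9 [225. 244.] [ 0.6098 -0.189   0.0645]
scene plug_mid 0.87 [180. 240.] [ 0.5697 -0.2991  0.0645]
scene plug_mid 0.61 [144. 265.] [ 0.6241 -0.3986  0.0645]
scene hub_mid 0.69 [269. 230.] [ 0.5742 -0.0659  0.038 ]
scene seat 0.81 [303. 230.] [0.5836 0.0287 0.016 ]Traceback (most recent call last):
  File "<stdin>", line 8, in <module>
ValueError: it knows: hub_mid, plug_mid, seat, tray_mid
```

Run:
```python
from h import *
ims={c:imaging.get_image(c) for c in("scene","top","wrist")}
cv2.imwrite("pics/st.png",cv2.resize(np.hstack([ims["scene"]["frame"][100:400],ims["top"]["frame"][100:400]]),(800,214))[:,:,::-1])
for c in ("scene","top","wrist"):
  for n,z in (("plug_mid",.0645),("hub_mid",.038),("seat",.016),("tray_mid",.004)):
    for d in finder.spot_point(n,c)[:4]:
      print(c,n,round(d["conf"],2),np.round([d["point"][1]*560,d["point"][0]*420]),np.round(atz(ims[c],d["point"],z),4))
s,M=st();print(s["position"],M.round(3).tolist(),s["ft_force"],s["time"])
```

```text
scene plug_mid 0.95 [179. 238.] [ 0.5628 -0.3024  0.0645]
scene plug_mid 0.92 [225. 245.] [ 0.6143 -0.1884  0.0645]
scene plug_mid 0.68 [143. 263.] [ 0.6178 -0.3993  0.0645]
scene hub_mid 0.88 [266. 227.] [ 0.5654 -0.0699  0.038 ]
scene seat 0.92 [302. 233.] [0.5923 0.0236 0.016 ]
scene tray_mid 0.95 [394. 206.] [0.5549 0.305  0.004 ]
top plug_mid 0.84 [357. 186.] [ 0.5999 -0.1952  0.0645]
top plug_mid 0.79 [450. 183.] [ 0.6108 -0.3891  0.0645]
top plug_mid 0.57 [412. 200.] [ 0.5733 -0.3079  0.0645]
top hub_mid 0.67 [294. 197.] [ 0.5786 -0.0675  0.038 ]
top seat 0.77 [250. 187.] [0.6016 0.0246 0.016 ]
top tray_mid 0.88 [114. 208.] [0.5524 0.3132 0.004 ]
[ 0.24457045 -0.60226899  0.24459096] [[0.926, 0.376, -0.0], [0.376, -0.926, -0.0], [-0.0, 0.0, -1.0]] [-1.1257085  -0.7505511  -0.32996312] 1.05
```

View pics/scene0.png

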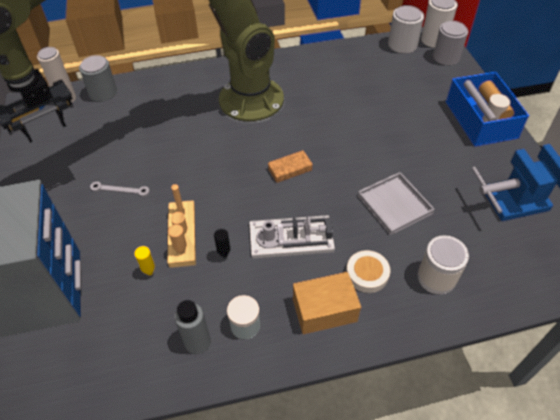

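View pics/top0.png

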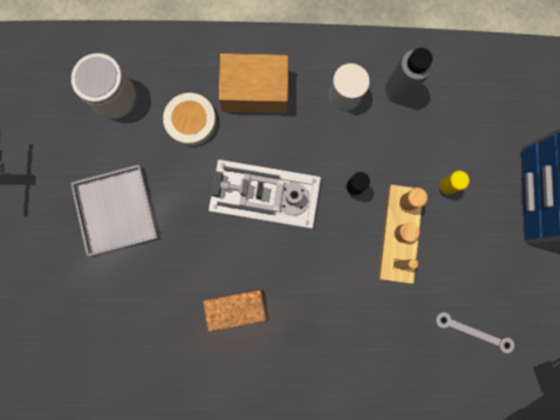

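Scene: the block is at (180,235) with three pegs, the fixture at (290,235), and the tray at (396,203). Black (222,242) and yellow (145,260) look-alikes stand off the block. I'll zoom in on the block and fixture.

Run:
```python
from h import *
s=cv2.imread("pics/scene0.png");t=cv2.imread("pics/top0.png")
f=lambda a:cv2.resize(a,(400,300),interpolation=cv2.INTER_CUBIC)
cv2.imwrite("pics/crop1.png",np.vstack([np.hstack([f(s[180:270,130:250]),f(s[195:270,240:340])]),np.hstack([f(t[185:290,365:505]),f(t[155:234,205:310])])]))
im=imaging.get_image("top");im2=imaging.get_image("scene")
for c,i in(("top",im),("scene",im2)):
  for n in("plug_mid","hub_mid"):
    for d in finder.trace(n,c)[:4]:
      r=np.argwhere(d["region"]);print(c,n,round(d["conf"],2),r.min(0),r.max(0),len(r))
for u,v in((417,198),(409,232),(413,265)): print(atz(im,[v/420,u/560],.117).round(4))
```

```text
top plug_mid 0.95 [171 440] [193 468] 474
top plug_mid 0.67 [172 347] [194 369] 382
top plug_mid 0.61 [187 400] [209 426] 437
top hub_mid 0.68 [182 281] [214 309] 751
scene plug_mid 0.9 [246 135] [274 154] 414
scene plug_mid 0.84 [225 168] [252 186] 378
scene plug_mid 0.67 [229 214] [257 230] 358
[ 0.5703 -0.3027  0.117 ]
[ 0.504 -0.286  0.117]
[ 0.441  -0.2932  0.117 ]
```

View pics/crop1.png

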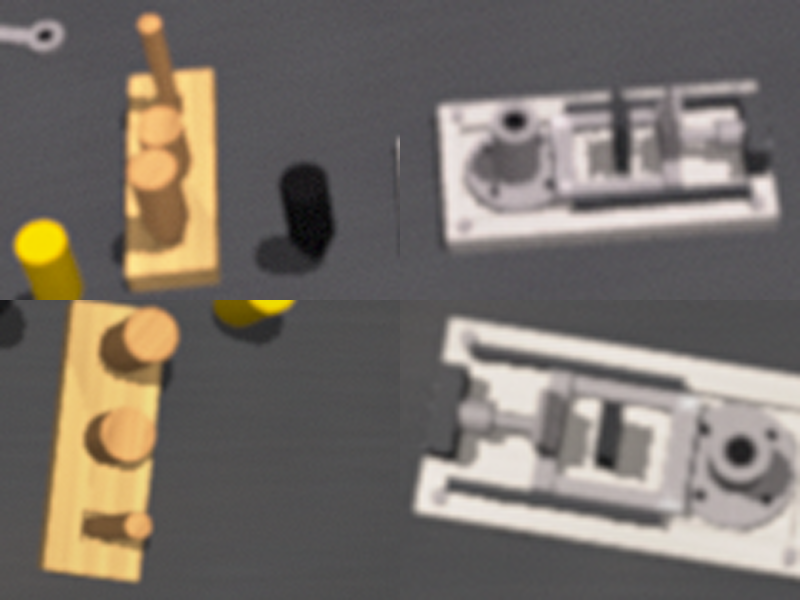

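Zoomed: in the block, the near full-shank peg (scene (178,240), top (417,198)) is the plug. The stub is in the middle hole and the slim rod is at the robot end. On the fixture, the post is the dark upright and the lug is the grey plate towards the tray.

```bash
cat >> h.py <<'E'
def go(P,yaw=None,tilt0=True):
    """print tool-axis shift (cm) to TCP target P, and turn about tool z (deg) to make tool y point at heading yaw (mod pi), desired straight down"""
    s,M=st();d=M.T@(np.array(P)-s["position"])*100
    print("pos",np.round(s["position"],4),"shift cm",d.round(2),"len",np.linalg.norm(d).round(1))
    cur=np.degrees(np.arctan2(M[1,1],M[0,1]))
    if yaw is not None:
        for k in(0,180):
            a=((yaw+k-cur+180)%360)-180
            print("tooly yaw",cur.round(1),"-> turn about tool z",np.round(-a,1))
    print("q",np.round(s["joint_positions"],2),"F",np.round(s["ft_force"],1),"M",np.round(s["torque"],2),"w",s["grip_width"],"t",s["time"],"tz",M[:,2].round(3))
E
python3 - <<'E'
from h import *
t=imaging.get_image("top");sc=imaging.get_image("scene");w=imaging.get_image("wrist")
a=[atz(t,[v/420,u/560],.024) for u,v in((390,186),(382,280),(424,188),(415,283))];print(np.round(a,3))
for i,j in((0,1),(2,3)): print(np.degrees(np.arctan2(*(a[i]-a[j])[[1,0]])))
a=[atz(t,[v/420,u/560],.016) for u,v in((220,162),(320,178),(210,211),(313,227))];print(np.round(a,3))
for i,j in((0,1),(2,3)): print(np.degrees(np.arctan2(*(a[i]-a[j])[[1,0]])))
s,M=st();T=np.array(w["pose"]);print("cam in tool",(M.T@(T[:3,3]-s["position"])).round(3),(M.T@T[:3,:3]).round(2).tolist(),np.array(w["intrinsics"])[0,0])
print("rod top",tri([ray(t,[265/420,413/560]),ray(sc,[186/420,176/560])]),"plug top",tri([ray(t,[198/420,417/560]),ray(sc,[231/420,177/560])]),"mid",tri([ray(t,[232/420,409/560]),ray(sc,[218/420,178/560])]))
go([.5,-.303,.26],90-4)
E
```

```text
[[ 0.609 -0.273  0.024]
 [ 0.41  -0.254  0.024]
 [ 0.606 -0.346  0.024]
 [ 0.405 -0.324  0.024]]
-5.285309827821029
-6.270896958512179
[[ 0.654  0.089  0.016]
 [ 0.624 -0.124  0.016]
 [ 0.549  0.107  0.016]
 [ 0.519 -0.11   0.016]]
81.93789396981033
82.16597041445682
cam in tool [ 0.083  0.001 -0.142] [[0.0, -0.95, -0.31], [1.0, 0.0, 0.0], [-0.0, -0.31, 0.95]] 312.6700313232987
rod top [ 0.44133457 -0.28685698  0.13120235] plug top [ 0.57177185 -0.30271879  0.10974968] mid [ 0.50726268 -0.29640874  0.07791719]
pos [ 0.2446 -0.6022  0.2446] shift cm [ 34.92 -18.11  -1.54] len 39.4
tooly yaw -67.9 -> turn about tool z -153.9
tooly yaw -67.9 -> turn about tool z 26.1
q [ 1.2   0.32 -0.07  1.45  0.02  1.37 -0.06] F [ 0.6 -0.  -0.5] M [ 0.   -0.06  0.04] w 0.9970410085264448 t 1.5 tz [ 0. -0. -1.]
```

```bash
python3 -m jog '[[[2,-0.7,-0.1,0,0,0,8.7],[4.1,-1.5,-0.2,0,0,0,8.7],[4.1,-1.5,-0.2,0,0,0,8.7],[4.1,-1.5,-0.2,0,0,0,8.7],[4.1,-1.5,-0.2,0,0,0,8.7],[4.1,-1.5,-0.2,0,0,0,8.7],[4.1,-1.5,-0.2,0,0,0,8.7],[4.1,-1.5,-0.2,0,0,0,8.7],[4.1,-1.5,-0.2,0,0,0,8.7],[4.1,-1.5,-0.2,0,0,0,8.7],[2.2,-0.7,0,0,0,0,8.7],[0,0,0,0,0,0,8.7]]]' && python3 -m jog '[[[0,0,0,0,0,7,8.7],[0,0,0,0,0,7,8.7],[0,0,0,0,0,7,8.7],[0,0,0,0,0,7,8.7],[0,0,0,0,0,0,8.7],[0,0,0,0,0,0,8.7]]]'
cat > look.py <<'E'
from h import *
import sys
n=sys.argv[1];im=imaging.get_image("wrist");save(im,n+".png")
for l,z in (("plug_mid",.0645),("hub_mid",.038),("seat",.016),("tray_mid",.004)):
    for d in finder.spot_point(l,"wrist")[:4]:
      print(l,round(d["conf"],2),np.round([d["point"][1]*560,d["point"][0]*420]),np.round(atz(im,d["point"],z),4))
go([.569,-.303,.26],84.2)
E
python3 look.py w1
```

```text
time: 2.7
position: [0.5727, -0.3044, 0.2635]
tool_rot: [-3.079, -0.614, -0.004]
ft_force: [-0.5, 0.9, -0.0]
grip_width: 0.998
time: 3.3
position: [0.5687, -0.3104, 0.2636]
tool_rot: [3.137, -0.159, -0.0]
ft_force: [-0.1, 0.5, -0.2]
grip_width: 0.998
plug_mid 0.76 [273. 189.] [ 0.5714 -0.3055  0.0645]
plug_mid 0.76 [352. 146.] [ 0.6095 -0.3942  0.0645]
plug_mid 0.63 [177. 172.] [ 0.6011 -0.2018  0.0645]
hub_mid 0.6 [ 81. 196.] [ 0.5803 -0.0677  0.038 ]
seat 0.71 [ 20. 192.] [0.5909 0.03   0.016 ]
pos [ 0.5692 -0.3097  0.2635] shift cm [-0.08 -0.66  0.35] len 0.8
tooly yaw -95.8 -> turn about tool z 180.0
tooly yaw -95.8 -> turn about tool z -0.0
q [ 0.65  0.32 -0.24  1.42  0.08  1.41 -1.27] F [ 0.2  0.5 -0.8] M [ 0.05  0.01 -0.06] w 1.0004729657963047 t 3.55 tz [-0. -0. -1.]
```

View pics/w1.png

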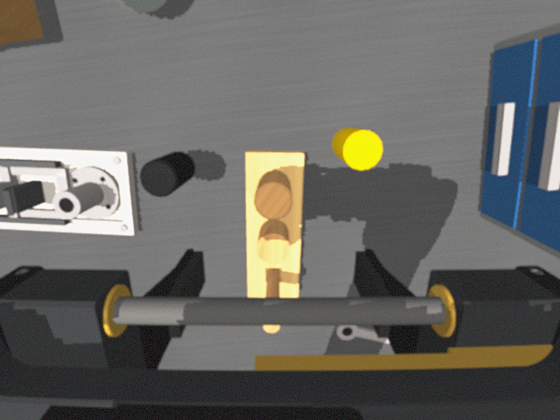

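Wrist view: plug top at (274,202), stub at (274,240), rod at (272,328). The yellow and black look-alikes stay clear of the jaws.

Run:
```python
from h import *
im=imaging.get_image("wrist");t=imaging.get_image("top");sc=imaging.get_image("scene")
print(atz(im,[202/420,274/560],.117))
print(tri([ray(im,[202/420,274/560]),ray(t,[198/420,417/560]),ray(sc,[231/420,177/560])]))
best=[]
for c,i in(("wrist",im),("top",t),("scene",sc)):
  for d in finder.spot_point("plug_mid",c):
    p=atz(i,d["point"],.0645)
    if np.hypot(p[0]-.57,p[1]+.304)<.03: best.append(ray(i,d["point"]));print(c,p);break
print(tri(best)); go([.571,-.304,.095],84.2)
```

```text
[ 0.57130456 -0.30626714  0.117     ]
[ 0.57062764 -0.30391884  0.10879524]
wrist [ 0.57033589 -0.30512449  0.0645    ]
top [ 0.56993201 -0.30471806  0.0645    ]
scene [ 0.55221943 -0.30689493  0.0645    ]
[ 0.56933082 -0.30379107  0.08113821]
pos [ 0.5693 -0.3095  0.2636] shift cm [ 0.11 -0.57 16.86] len 16.9
tooly yaw -95.9 -> turn about tool z 179.9
tooly yaw -95.9 -> turn about tool z -0.1
q [ 0.65  0.32 -0.24  1.42  0.08  1.41 -1.27] F [-0.3 -0.2  0.2] M [-0.01  0.01 -0.01] w 1.0031574623646298 t 3.85 tz [-0. -0. -1.]
```

```bash
python3 -m jog '[[[0.1,-0.5,2,0,0,0,8.7],[0,0,4,0,0,0,8.7],[0,0,4,0,0,0,8.7],[0,0,3.5,0,0,0,8.7],[0,0,2.2,0,0,0,8.7],[0,0,1.1,0,0,0,8.7],[0,0,0,0,0,0,8.7]]]' 10 && python3 -m jog '[[[0,0,0,0,0,0,3],[0,0,0,0,0,0,3],[0,0,0,0,0,0,3],[0,0,0,0,0,0,3],[0,0,0,0,0,0,3],[0,0,0,0,0,0,3],[0,0,0,0,0,0,3]]]' 10; python3 -c "
from h import *
go([.571,-.304,.095],84.2)"
```

```text
time: 4.55
position: [0.5699, -0.3043, 0.094]
tool_rot: [-3.136, 0.161, 0.004]
ft_force: [-0.3, -0.2, -0.0]
grip_width: 1.003
time: 5.25
position: [0.5708, -0.3047, 0.0956]
tool_rot: [3.137, -0.162, -0.0]
ft_force: [0.9, 0.9, 0.2]
grip_width: 0.447
pos [ 0.5708 -0.3047  0.0956] shift cm [ 0.02 -0.07  0.06] len 0.1
tooly yaw -95.9 -> turn about tool z 179.9
tooly yaw -95.9 -> turn about tool z -0.1
q [ 0.64  0.43 -0.24  1.62  0.11  1.1  -1.3 ] F [0.9 0.9 0.2] M [0.02 0.03 0.06] w 0.44729901508807624 t 5.25 tz [-0. -0. -1.]
```

```bash
python3 -m jog '[[[0,0,0,0,0,0,3],[0,0,0,0,0,0,3],[0,0,-1,0,0,0,3],[0,0,-2,0,0,0,3],[0,0,-3,0,0,0,3],[0,0,-4,0,0,0,3],[0,0,-3.5,0,0,0,3],[0,0,-1.5,0,0,0,3],[0,0,0,0,0,0,3]]]' 50 && python3 -m jog '[[[0,-2,0,0,0,0,3],[-0.1,-4,0,0,0,0,3],[-0.1,-4,0,0,0,0,3],[-0.1,-4,0,0,0,0,3],[-0.1,-4,0,0,0,0,3],[-0.1,-4,0,0,0,0,3],[-0.1,-4,0,0,0,0,3],[-0.2,-4,0,0,0,0,3],[0,-2.2,0,0,0,0,3],[0,-1,0,0,0,0,3],[0,0,0,0,0,0,3]]]' 50 && python3 -m jog '[[[0,0,0,0,0,-8,3],[0,0,0,0,0,-8,3],[0,0,0,0,0,-8,3],[0,0,0,0,0,-8,3],[0,0,0,0,0,-8,3],[0,0,0,0,0,-8,3],[0,0,0,0,0,-8,3],[0,0,0,0,0,-8,3],[0,0,0,0,0,-8,3],[0,0,0,0,0,-8,3],[0,0,0,0,0,-8,3],[0,0,0,0,0,0,3]]]' 50
python3 look.py w2
python3 - <<'E'
from h import *
im=imaging.get_image("scene");save(im,"s2.png");t=imaging.get_image("top");save(t,"t2.png")
for c,i in(("scene",im),("top",t)):
 for l,z in(("seat",.016),("hub_mid",.038)):
  for d in finder.spot_point(l,c)[:2]: print(c,l,d["conf"],atz(i,d["point"],z).round(4))
w=cv2.imread("pics/w2.png")
cv2.imwrite("pics/c2.png",np.hstack([cv2.resize(im["frame"][130:270,215:345,::-1],(400,430)),cv2.resize(w,(400,430))]))
E
```

```text
time: 6.15
position: [0.572, -0.3051, 0.2485]
tool_rot: [3.135, -0.161, 0.007]
ft_force: [1.0, 0.4, -0.4]
grip_width: 0.43
time: 7.25
position: [0.5957, 0.0288, 0.2436]
tool_rot: [-3.137, 0.156, 0.005]
ft_force: [-0.5, -0.3, -0.7]
grip_width: 0.431
time: 8.45
position: [0.5965, 0.0239, 0.2444]
tool_rot: [-2.372, -2.06, 0.003]
ft_force: [0.7, 0.3, -1.6]
grip_width: 0.428
plug_mid 0.96 [281. 257.] [ 0.5876 -0.0485  0.0645]
plug_mid 0.86 [307. 353.] [ 0.6021 -0.1871  0.0645]
seat 0.76 [278. 182.] [0.5942 0.027  0.016 ]
pos [0.5969 0.0258 0.2453] shift cm [-32.94   1.84  -1.46] len 33.0
tooly yaw -8.0 -> turn about tool z -92.2
tooly yaw -8.0 -> turn about tool z 87.8
q [ 0.43  0.26 -0.61  1.57  0.15  1.36 -0.34] F [-0.4  0.5 -0.2] M [-0.01 -0.11 -0.03] w 0.4275382493202678 t 8.7 tz [-0. -0. -1.]
scene seat 0.77 [0.5885 0.0314 0.016 ]
scene hub_mid 0.61 [ 0.5704 -0.0661  0.038 ]
top hub_mid 0.8 [ 0.5764 -0.0679  0.038 ]
```

View pics/c2.png

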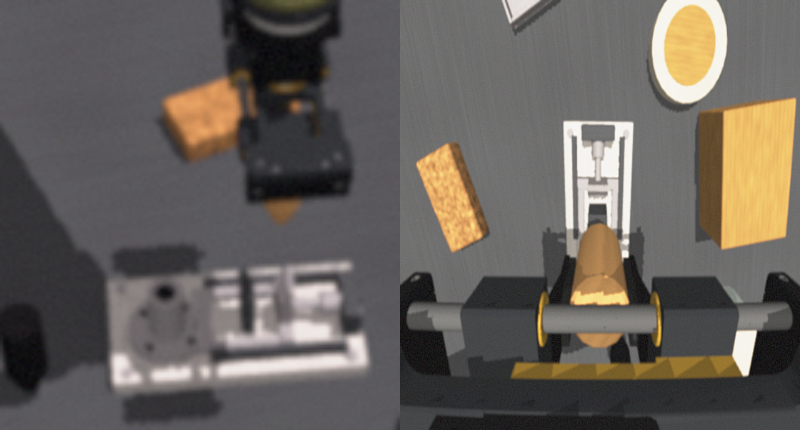

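Wrist view: the plug hangs upright over the fixture. The fixture base spans about columns 231–328 of the full picture, and the plug hides the slot's near end. I'll zoom in on the slot.

Run:
```python
from h import *
w=cv2.imread("pics/w2.png")
cv2.imwrite("pics/c3.png",cv2.resize(w[110:260,200:360],(640,600),interpolation=cv2.INTER_CUBIC))
```

```text
(no output)
```

View pics/c3.png

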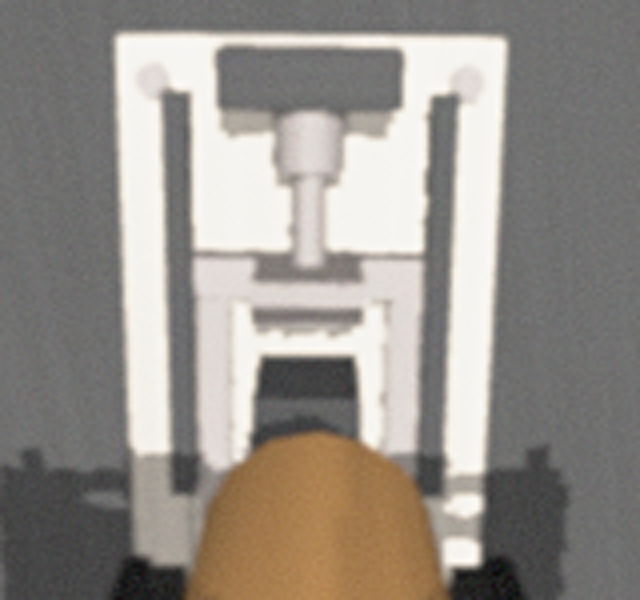

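Zoom: base far corners are at full-picture px (229,119) and (327,119.5). The dark post face has its lower edge at about (264–289, 199.5), and the lug lies above it at about rows 175–192.

Run:
```python
from h import *
im=imaging.get_image("wrist")
g=lambda X,Y,z:atz(im,[(110+Y/4)/420,(200+X/4)/560],z)
print("far corners",g(117,36,.016),g(507,38,.016))
print("near edge pts",g(131,450,.016),g(489,450,.016))
print("post foot",g(260,357,.016),g(356,357,.016))
a,b=g(117,36,.016),g(507,38,.016);print("width",np.linalg.norm(a-b), "heading x",np.degrees(np.arctan2(*(b-a)[[1,0]]))+90)
h=np.radians(82.05);ux=np.array([np.cos(h),np.sin(h),0]);uy=np.array([-ux[1],ux[0],0])
p=(g(260,357,.016)+g(356,357,.016))/2;print("seat from post",p+.019*ux, "width",np.linalg.norm(g(260,357,.016)-g(356,357,.016)))
m=(a+b)/2;S=p+.019*ux;print("far edge in seat frame",(m-S)@ux,(m-S)@uy)
for n,P in(("post foot",(-.019,.016)),("post top",(-.027,.074)),("lug foot",(.001,.016)),("lug top",(.009,.074)),("lug kink",(.001,.062))):
  for y in(-.015,.015):
    q=proj(im,S+ux*P[0]+uy*y+[0,0,P[1]-.016]);print(n,y,((q[0]-200)*4),((q[1]-110)*4))
go(S*[1,1,0]+[0,0,.245],82.05-90)
```

```text
far corners [0.55038701 0.11015466 0.016     ] [0.66071306 0.09428368 0.016     ]
near edge pts [ 0.53169112 -0.01394452  0.016     ] [ 0.64349727 -0.0294606   0.016     ]
post foot [0.57657841 0.01048867 0.016     ] [0.60582975 0.00642861 0.016     ]
width 0.11146176416242806 heading x 81.81386171653197
seat from post [0.59383195 0.02727603 0.016     ] width 0.029531756066567928
far edge in seat frame 0.07584358821279642 -0.0012401602700345914
post foot -0.015 356.7605827002676 357.0394311342411
post foot 0.015 259.238528435807 356.9607856753356
post top -0.015 363.2772018777687 444.14587172665665
post top 0.015 250.24688882625492 444.05380057162427
lug foot -0.015 357.4690780068488 293.318500444929
lug foot 0.015 258.4009361423564 293.23911877637545
lug top -0.015 365.02011855692945 311.7708446709695
lug top 0.015 248.1392798241261 311.6778805877294
lug kink -0.015 362.95241889912177 330.5731321887466
lug kink 0.015 250.9035259624245 330.48351555529166
pos [0.5969 0.0265 0.2455] shift cm [ 0.03 -0.32  0.05] len 0.3
tooly yaw -7.9 -> turn about tool z 0.1
tooly yaw -7.9 -> turn about tool z -179.9
q [ 0.43  0.26 -0.61  1.57  0.15  1.36 -0.34] F [-0.4 -0.3 -0.3] M [ 0.01 -0.11 -0.03] w 0.4222516998809285 t 9.05 tz [ 0. -0. -1.]
```

Post and lug projections fit the picture, so the seat is at about (0.594, 0.027). Next I'll descend until the foot is just above the mouth, then push in small steps while watching force.

```bash
python3 -m jog '[[[0.05,-0.3,1,0,0,0,3],[0,0,2.5,0,0,0,3],[0,0,2.5,0,0,0,3],[0,0,1.5,0,0,0,3],[0,0,0.6,0,0,0,3],[0,0,0,0,0,0,3],[0,0,0,0,0,0,3]]]' 55
python3 - <<'E'
from h import *
im=imaging.get_image("scene");save(im,"s4.png");t=imaging.get_image("top")
go([.5938,.0273,.0996],82.05-90)
cv2.imwrite("pics/c4.png",np.hstack([cv2.resize(im["frame"][150:270,235:345,::-1],(400,436),interpolation=cv2.INTER_CUBIC),cv2.resize(t["frame"][130:250,190:300,::-1],(400,436),interpolation=cv2.INTER_CUBIC)]))
E
```

```text
time: 9.75
position: [0.5947, 0.0275, 0.1655]
tool_rot: [2.368, 2.063, 0.002]
ft_force: [0.1, 0.1, -0.4]
grip_width: 0.426
pos [0.5949 0.0275 0.1658] shift cm [-0.03 -0.12  6.62] len 6.6
tooly yaw -7.9 -> turn about tool z 0.1
tooly yaw -7.9 -> turn about tool z -179.9
q [ 0.42  0.31 -0.6   1.68  0.19  1.21 -0.37] F [ 0.2  0.  -0.7] M [ 0.06 -0.09 -0.01] w 0.4262227148496826 t 9.85 tz [ 0.002 -0.    -1.   ]
```

View pics/c4.png

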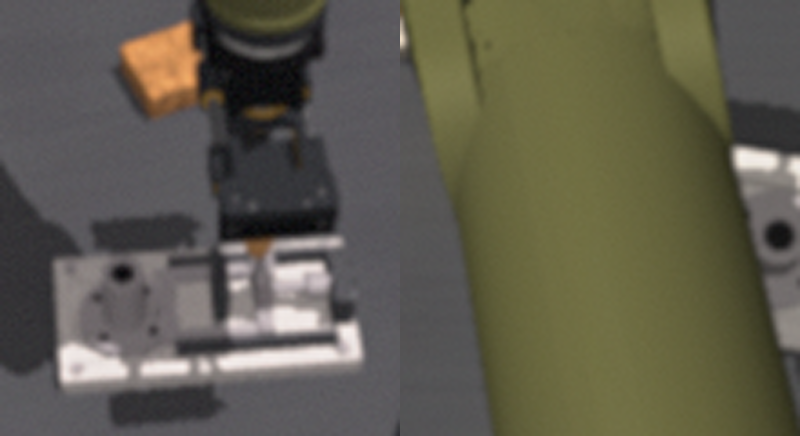

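Run:
```python
from h import *
im=imaging.get_image("scene")
h=np.radians(82);ux=np.array([np.cos(h),np.sin(h),0]);uy=np.array([-ux[1],ux[0],0]);S=np.array([.5938,.0273,0])
for n,x,y,z in(("tip",0,0,.082),("tip top10",0,0,.09),("post top",-.027,0,.074),("post top n",-.027,-.015,.074),("lug top n",.009,-.015,.074),("lug face foot n",.001,-.015,.016),("post foot n",-.019,-.015,.016),("base c",.0758,-.055,.016),("base c2",.0758,.055,.016),("base c3",.0758-.22,-.055,.016),("base c4",.0758-.22,.055,.016)):
  q=np.array(proj(im,S+ux*x+uy*y+[0,0,z]));print(n,((q-[235,150])/.275).round(0))
```

```text
tip [253. 251.]
tip top10 [253. 244.]
post top [215. 260.]
post top n [218. 277.]
lug top n [267. 273.]
lug face foot n [254. 320.]
post foot n [227. 322.]
base c [362. 356.]
base c2 [340. 236.]
base c3 [ 62. 382.]
base c4 [ 53. 260.]
```

Run:
```python
from h import *
f=cv2.imread("pics/s4.png").astype(int)
for r in range(212,224):
  print(r,[(c,int(f[r,c,2]-f[r,c,0])) for c in range(300,314)])
im=imaging.get_image("scene");d=finder.spot_point("plug_mid","scene")
for x in d[:5]: print(x["conf"],np.array(x["point"])*[420,560])
```

```text
212 [(300, -1), (301, -1), (302, -4), (303, -3), (304, 1), (305, -1), (306, -1), (307, 3), (308, -4), (309, -4), (310, -5), (311, 1), (312, -1), (313, 0)]
213 [(300, 0), (301, 2), (302, -7), (303, -4), (304, -3), (305, -6), (306, 1), (307, -3), (308, -3), (309, -4), (310, -3), (311, -6), (312, -4), (313, -6)]
214 [(300, -1), (301, -3), (302, 1), (303, 2), (304, 4), (305, 2), (306, 6), (307, 10), (308, 15), (309, 12), (310, 7), (311, 3), (312, -3), (313, -2)]
215 [(300, 3), (301, 8), (302, 16), (303, 22), (304, 22), (305, 28), (306, 26), (307, 34), (308, 33), (309, 28), (310, 17), (311, 8), (312, 4), (313, 3)]
216 [(300, 6), (301, 13), (302, 29), (303, 43), (304, 48), (305, 52), (306, 51), (307, 55), (308, 52), (309, 38), (310, 24), (311, 12), (312, 9), (313, 8)]
217 [(300, 10), (301, 16), (302, 33), (303, 54), (304, 65), (305, 66), (306, 68), (307, 66), (308, 57), (309, 38), (310, 24), (311, 12), (312, 10), (313, 9)]
218 [(300, 11), (301, 15), (302, 26), (303, 48), (304, 67), (305, 70), (306, 72), (307, 66), (308, 48), (309, 27), (310, 17), (311, 8), (312, 7), (313, 8)]
219 [(300, 8), (301, 7), (302, 16), (303, 34), (304, 56), (305, 64), (306, 63), (307, 51), (308, 31), (309, 15), (310, 9), (311, 1), (312, 1), (313, 2)]
220 [(300, 1), (301, 2), (302, 2), (303, 16), (304, 32), (305, 41), (306, 46), (307, 31), (308, 17), (309, 10), (310, 3), (311, -1), (312, -2), (313, -2)]
221 [(300, 1), (301, 3), (302, 0), (303, 5), (304, 12), (305, 20), (306, 19), (307, 14), (308, 7), (309, 5), (310, 4), (311, 0), (312, 0), (313, 0)]
222 [(300, 4), (301, 4), (302, 5), (303, 4), (304, 5), (305, 7), (306, 7), (307, 5), (308, 5), (309, 7), (310, 7), (311, 6), (312, 8), (313, 10)]
223 [(300, 7), (301, 11), (302, 7), (303, 7), (304, 7), (305, 2), (306, 4), (307, 3), (308, 5), (309, 9), (310, 11), (311, 11), (312, 16), (313, 15)]
0.85 [242.718 221.592]
0.56 [263.004 143.92 ]
0.51 [205.506 307.776]
```

```bash
python3 -m jog '[[[-0.1,0,0.5,0,0,0,3],[0,0,0.6,0,0,0,3],[0,0,0.6,0,0,0,3],[0,0,0.6,0,0,0,3],[0,0,0,0,0,0,3]]]' 55; python3 -m jog '[[[0,0,0.6,0,0,0,3],[0,0,0.6,0,0,0,3],[0,0,0.6,0,0,0,3],[0,0,0,0,0,0,3]]]'; python3 -c "
from h import *
go([.5938,.0273,.0996],82.05-90)"
```

```text
time: 10.5
position: [0.5949, 0.0243, 0.142]
tool_rot: [2.368, 2.06, -0.0]
ft_force: [0.9, -3.6, 2.2]
grip_width: 0.424
time: 10.9
position: [0.5934, 0.0249, 0.122]
tool_rot: [2.37, 2.062, -0.003]
ft_force: [1.3, -4.7, -0.3]
grip_width: 0.424
pos [0.5934 0.0249 0.122 ] shift cm [0.25 0.   2.24] len 2.3
tooly yaw -7.9 -> turn about tool z 0.0
tooly yaw -7.9 -> turn about tool z -180.0
q [ 0.41  0.35 -0.59  1.72  0.22  1.13 -0.39] F [ 1.3 -4.7 -0.3] M [-1.41 -0.35  0.  ] w 0.42438421695189643 t 10.9 tz [-0.001 -0.001 -1.   ]
```

```bash
python3 -m jog '[[[0,0,0.5,0,0,0,3],[0,0,0.5,0,0,0,3],[0,0,0.5,0,0,0,3],[0,0,0.3,0,0,0,3],[0,0,0,0,0,0,3]]]' 58; python3 -m jog '[[[0,0,0.2,0,0,0,3],[0,0,0.2,0,0,0,3],[0,0,0,0,0,0,3]]]'; python3 -c "
from h import *
go([.5938,.0273,.0996],82.05-90)
im=imaging.get_image('wrist');save(im,'w5.png')
cv2.imwrite('pics/c5.png',cv2.resize(im['frame'][100:340,160:400,::-1],(600,600)))"
```

```text
time: 11.4
position: [0.5935, 0.0261, 0.1044]
tool_rot: [-2.369, -2.063, 0.001]
ft_force: [1.3, -3.8, -2.7]
grip_width: 0.424
time: 11.7
position: [0.5936, 0.0262, 0.1011]
tool_rot: [-2.369, -2.063, 0.001]
ft_force: [0.3, -5.0, 0.6]
grip_width: 0.423
pos [0.5936 0.0262 0.1011] shift cm [0.11 0.   0.15] len 0.2
tooly yaw -7.9 -> turn about tool z 0.1
tooly yaw -7.9 -> turn about tool z -179.9
q [ 0.4   0.37 -0.59  1.74  0.23  1.1  -0.4 ] F [ 0.3 -5.   0.6] M [-1.14 -0.07  0.06] w 0.4232907238026158 t 11.7 tz [-0.001 -0.    -1.   ]
```

View pics/c5.png

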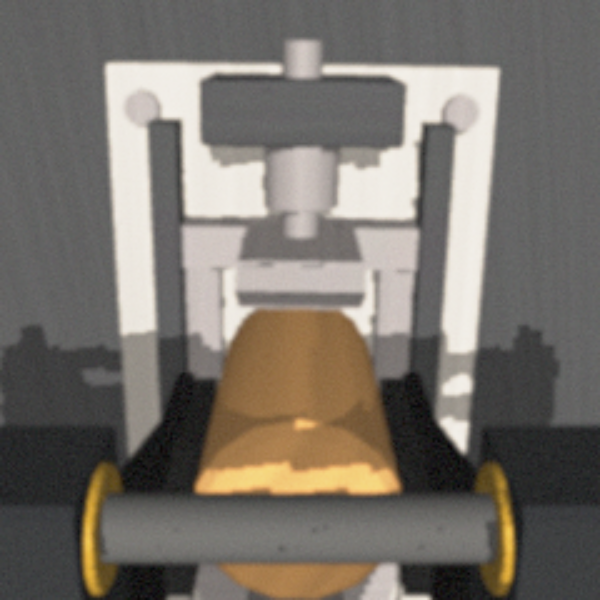

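Wrist view: the plug sits between post and lug, and the catch has slid back with its rod poking out behind the stop at (300,60). There's about 1.5 mm left, so I'll press until the base pushes back.

```bash
python3 -m jog '[[[0,0,0.15,0,0,0,3],[0,0,0.1,0,0,0,3],[0,0,0,0,0,0,3]]]' 58; python3 -m jog '[[[0,0,0.15,0,0,0,3],[0,0,0.15,0,0,0,3],[0,0,0,0,0,0,3]]]'; python3 -m jog '[[[0,0,0.15,0,0,0,3],[0,0,0.15,0,0,0,3],[0,0,0,0,0,0,3]]]'; python3 -c "
from h import *
go([.5938,.0273,.0996],82.05-90)"
```

```text
time: 12.05
position: [0.5939, 0.0262, 0.0995]
tool_rot: [2.369, 2.063, -0.001]
ft_force: [-2.2, -4.9, 6.1]
grip_width: 0.424
time: 12.35
position: [0.5941, 0.0264, 0.0993]
tool_rot: [2.368, 2.062, -0.001]
ft_force: [-7.1, -4.8, 20.7]
grip_width: 0.428
time: 12.65
position: [0.5943, 0.0266, 0.0991]
tool_rot: [2.367, 2.062, -0.002]
ft_force: [-13.3, -6.4, 36.8]
grip_width: 0.424
pos [0.5943 0.0266 0.0991] shift cm [ 0.06 -0.06 -0.05] len 0.1
tooly yaw -7.9 -> turn about tool z 0.1
tooly yaw -7.9 -> turn about tool z -179.9
q [ 0.4   0.38 -0.59  1.74  0.23  1.09 -0.4 ] F [-13.3  -6.4  36.8] M [-1.41  3.63  0.05] w 0.4237305925502755 t 12.65 tz [ 0.001 -0.002 -1.   ]
```

Home: the height matches the expected 0.0996 and the reaction is a hard 37 N. I'll relax the press, open, and rise.

```bash
python3 -m jog '[[[0,0,-0.3,0,0,0,3],[0,0,-0.3,0,0,0,3],[0,0,0,0,0,0,3],[0,0,0,0,0,0,4.5],[0,0,0,0,0,0,6],[0,0,0,0,0,0,7.5],[0,0,0,0,0,0,7.5],[0,0,0,0,0,0,7.5]]]'; python3 -m jog '[[[0,0,-0.5,0,0,0,7.5],[0,0,-1.5,0,0,0,7.5],[0,0,-3,0,0,0,7.5],[0,0,-4,0,0,0,7.5],[0,0,-4,0,0,0,7.5],[0,0,-2,0,0,0,7.5],[0,0,0,0,0,0,7.5]]]'
python3 look.py w6
python3 - <<'E'
from h import *
im=imaging.get_image("scene");save(im,"s6.png")
d=finder.spot_point("hub_mid","scene")
for x in d[:2]: print("scene hub",x["conf"],atz(im,x["point"],.038))
w=cv2.imread("pics/w6.png")
cv2.imwrite("pics/c6.png",np.hstack([cv2.resize(im["frame"][150:270,235:345,::-1],(400,436),interpolation=cv2.INTER_CUBIC),cv2.resize(w[80:380,140:420],(400,436))]))
E
```

```text
time: 13.45
position: [0.5938, 0.027, 0.0987]
tool_rot: [-2.368, -2.063, -0.0]
ft_force: [-0.4, 0.3, 0.9]
grip_width: 0.79
time: 14.15
position: [0.5961, 0.027, 0.2545]
tool_rot: [2.365, 2.06, 0.01]
ft_force: [0.2, -0.1, 0.5]
grip_width: 0.861
plug_mid 0.94 [309. 348.] [ 0.6068 -0.1857  0.0645]
plug_mid 0.58 [276. 197.] [0.5932 0.0227 0.0645]
hub_mid 0.62 [276. 263.] [ 0.5804 -0.0702  0.038 ]
seat 0.59 [273. 183.] [0.59   0.0276 0.016 ]
pos [0.5931 0.0261 0.2477] shift cm [-32.93   2.13  -1.22] len 33.0
tooly yaw -7.9 -> turn about tool z -92.1
tooly yaw -7.9 -> turn about tool z 87.9
q [ 0.43  0.25 -0.61  1.57  0.15  1.36 -0.34] F [ 0.5 -0.3  0.2] M [-0.   -0.06 -0.  ] w 0.8636203572974552 t 14.4 tz [-0.002 -0.    -1.   ]
scene hub 0.93 [ 0.56939321 -0.06341036  0.038     ]
```

View pics/c6.png

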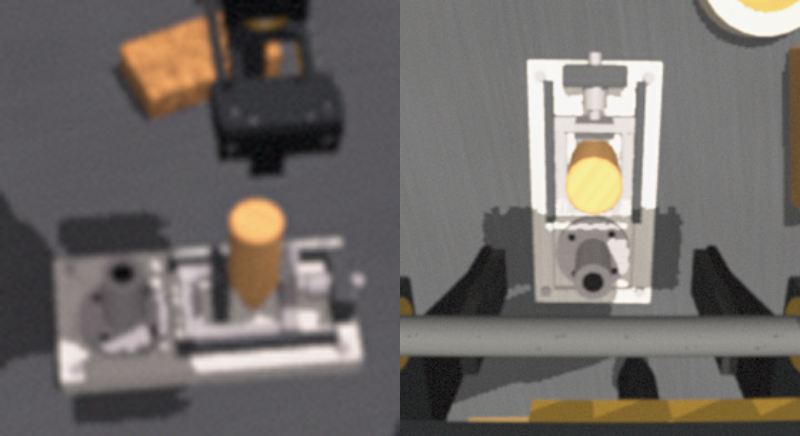

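Plug is upright in the slot and the catch is drawn back clear of the flange; the boss top is at wrist px (275,273). Next I'll move above the hub and check it.

```bash
python3 -m jog '[[[-2,0,0,0,0,0,6],[-4,0,0,0,0,0,6],[-2.6,0,0,0,0,0,6],[-1,0,0,0,0,0,6],[0,0,0,0,0,0,6]]]' 10
python3 - <<'E'
from h import *
im=imaging.get_image("wrist");save(im,"w7.png")
w6=cv2.imread("pics/w6.png")
for l,z in(("hub_mid",.038),("seat",.016),("plug_mid",.0685)):
  for d in finder.spot_point(l,"wrist")[:3]: print(l,round(d["conf"],2),atz(im,d["point"],z).round(4))
for d in finder.trace("hub_mid","wrist")[:1]:
  r=np.argwhere(d["region"]);print(d["conf"],r.min(0),r.max(0))
h=np.radians(82);H=np.array([.5804,-.068,0])
for n,r,z in(("flange",.035,.016),("bosstop",.016,.068)):
  q=np.array([proj(im,H+[r*np.cos(a),r*np.sin(a),z]) for a in np.linspace(0,6.28,24)]).astype(int)
  cv2.polylines(f:=cv2.imread("pics/w7.png") if n=="flange" else f,[q.reshape(-1,1,2)],True,(0,0,255) if n=="flange" else (0,255,0),1)
cv2.imwrite("pics/c7.png",cv2.resize(f[120:360,150:410],(650,600)))
go([.5804,-.068,.057],82-90)
E
```

```text
time: 15.0
position: [0.5804, -0.0702, 0.2484]
tool_rot: [-2.372, -2.059, 0.001]
ft_force: [0.2, 0.1, 0.3]
grip_width: 0.691
hub_mid 0.7 [ 0.5798 -0.066   0.038 ]
0.6 [153 249] [211 306]
pos [ 0.5809 -0.0665  0.2491] shift cm [-0.17 -0.03 19.21] len 19.2
tooly yaw -7.7 -> turn about tool z 0.3
tooly yaw -7.7 -> turn about tool z -179.7
q [ 0.56  0.22 -0.56  1.6   0.12  1.36 -0.16] F [-1.3  0.1 -0.2] M [-0.03 -0.09 -0.01] w 0.6900011870469931 t 15.25 tz [ 0.     0.001 -1.   ]
```

View pics/c7.png

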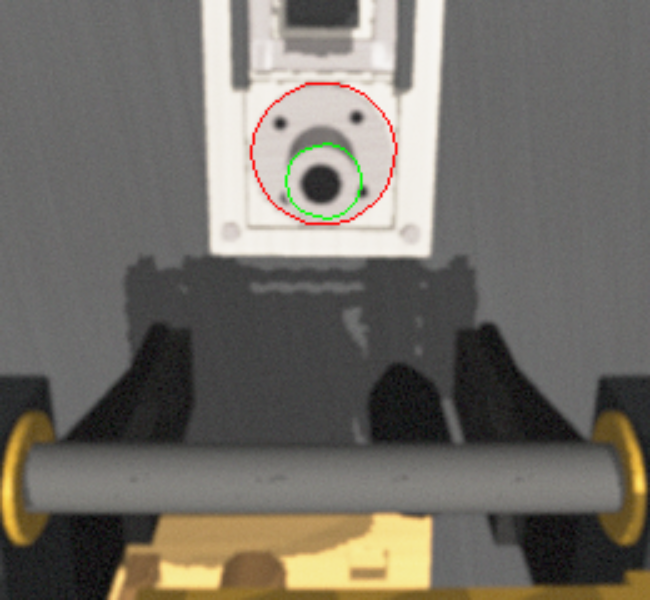

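Overlay matches the flange and pocket. The boss is about 1 mm towards tool −y. Descending and gripping.

```bash
python3 -m jog '[[[-0.1,-0.1,2,0,0,0,6],[0,0,4,0,0,0,6],[0,0,4,0,0,0,6],[0,0,4,0,0,0,6],[0,0,3,0,0,0,6],[0,0,1.6,0,0,0,6],[0,0,0.6,0,0,0,6],[0,0,0,0,0,0,6]]]' 8; python3 -m jog '[[[0,0,0,0,0,0,2.5],[0,0,0,0,0,0,2.5],[0,0,0,0,0,0,2.5],[0,0,0,0,0,0,2.5],[0,0,0,0,0,0,2.5],[0,0,0,0,0,0,2.5]]]' 8; python3 -m jog '[[[0,0,0,0,0,0,2.5],[0,0,0,0,0,0,2.5],[0,0,0,0,0,0,2.5]]]' 40;  python3 -c "
from h import *
go([.5794,-.068,.057],82.05-90)"
```

```text
time: 16.05
position: [0.5799, -0.069, 0.0572]
tool_rot: [-2.368, -2.064, -0.0]
ft_force: [0.1, 0.5, 0.0]
grip_width: 0.689
time: 16.65
position: [0.5796, -0.0698, 0.0576]
tool_rot: [2.369, 2.063, -0.0]
ft_force: [-1.9, 0.4, 5.0]
grip_width: 0.364
time: 16.95
position: [0.5796, -0.0697, 0.0576]
tool_rot: [2.369, 2.063, -0.001]
ft_force: [-2.4, 0.4, 4.5]
grip_width: 0.36
pos [ 0.5796 -0.0697  0.0576] shift cm [ 0.17 -0.04  0.06] len 0.2
tooly yaw -7.9 -> turn about tool z 0.1
tooly yaw -7.9 -> turn about tool z -179.9
q [ 0.52  0.4  -0.53  1.8   0.23  1.01 -0.24] F [-2.4  0.4  4.5] M [-0.05  0.44  0.04] w 0.36015915155737194 t 16.95 tz [-0. -0. -1.]
```

```bash
python3 -m jog '[[[0,0,-0.3,0,0,0,2.5],[0,0,-0.4,0,0,0,2.5],[0,0,-0.6,0,0,0,2.5],[0,0,-0.6,0,0,0,2.5],[0,0,0,0,0,0,2.5]]]' 45 && python3 -m jog '[[[0,0,-2,0,0,0,2.5],[0,0,-3.5,0,0,0,2.5],[0,0,-4,0,0,0,2.5],[0,0,-4,0,0,0,2.5],[0,0,-2.5,0,0,0,2.5],[0,0,-1,0,0,0,2.5],[0,0,0,0,0,0,2.5]]]'
python3 - <<'E'
from h import *
im=imaging.get_image("scene");save(im,"s8.png");t=imaging.get_image("top")
for c,i in(("scene",im),("top",t)):
  for d in finder.spot_point("tray_mid",c)[:1]: print(c,d["conf"],atz(i,d["point"],.004).round(4))
go([.553,.309,.24])
E
```

```text
time: 17.45
position: [0.5804, -0.0697, 0.0771]
tool_rot: [2.368, 2.062, 0.002]
ft_force: [0.8, 0.2, -5.1]
grip_width: 0.359
time: 18.15
position: [0.5802, -0.0696, 0.2471]
tool_rot: [2.368, 2.062, 0.002]
ft_force: [-0.5, -0.6, -5.3]
grip_width: 0.358
scene 0.89 [0.5516 0.3136 0.004 ]
top 0.63 [0.5527 0.3102 0.004 ]
pos [ 0.5784 -0.0697  0.2437] shift cm [37.16 -7.72  0.4 ] len 38.0
q [ 0.56  0.22 -0.56  1.61  0.12  1.35 -0.16] F [ 1.   0.2 -4.7] M [-0.09 -0.11 -0.  ] w 0.3578859381092879 t 18.35 tz [-0.004  0.001 -1.   ]
```

```bash
python3 -m jog '[[[1.5,-0.3,0,0,0,0,2.5],[3,-0.6,0,0,0,0,2.5],[4,-0.9,0,0,0,0,2.5],[4,-0.9,0,0,0,0,2.5],[4,-0.9,0,0,0,0,2.5],[4,-0.9,0,0,0,0,2.5],[4,-0.9,0,0,0,0,2.5],[4,-0.9,0,0,0,0,2.5],[4,-0.8,0,0,0,0,2.5],[3,-0.5,0,0,0,0,2.5],[1.9,-0.3,0,0,0,0,2.5],[0,0,0,0,0,0,2.5]]]'
python3 - <<'E'
from h import *
im=imaging.get_image("wrist");save(im,"w9.png");t=imaging.get_image("top")
for d in finder.trace("tray_mid","wrist")[:1] if 0 else []: pass
for c,i in(("wrist",im),("top",t)):
  for d in finder.spot_point("tray_mid",c)[:2]: print(c,d["conf"],atz(i,d["point"],.004).round(4))
go([.5525,.311,.0546])
cv2.imwrite("pics/c9.png",np.hstack([cv2.resize(im["frame"][...,::-1],(400,300)),cv2.resize(imaging.get_image("scene")["frame"][130:280,230:450,::-1],(400,300))]))
E
```

```text
time: 19.55
position: [0.5495, 0.3175, 0.2452]
tool_rot: [-2.358, -2.069, -0.0]
ft_force: [-0.5, -0.6, -5.1]
grip_width: 0.358
top 0.83 [0.5566 0.308  0.004 ]
pos [0.5528 0.3106 0.2454] shift cm [ 0.06 -0.02 19.08] len 19.1
q [ 0.02  0.38 -0.75  1.47  0.26  1.4  -0.87] F [ 0.9 -0.5 -4.2] M [-0.05 -0.12 -0.03] w 0.35629961094830315 t 19.75 tz [-0.001 -0.001 -1.   ]
```

View pics/c9.png

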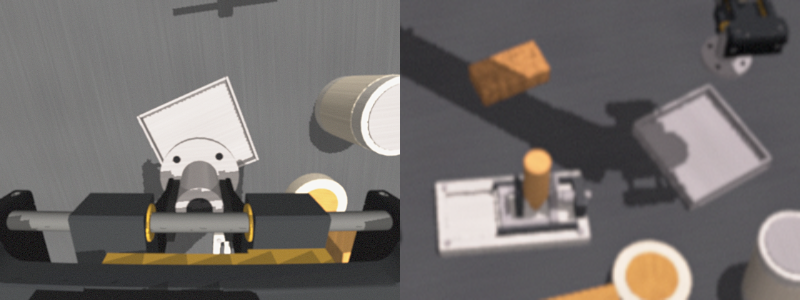

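```bash
python3 - <<'E'
from h import *
im=imaging.get_image("wrist")
c=[atz(im,[v/300,u/400],.022) for u,v in((227,77),(137,117),(257,159))];print(np.round(c,3),((c[1]+c[2])/2).round(4),np.linalg.norm(c[0]-c[1]),np.linalg.norm(c[0]-c[2]))
E
python3 -m jog '[[[0,0,2,0,0,0,2.5],[0,0,4,0,0,0,2.5],[0,0,4,0,0,0,2.5],[0,0,4,0,0,0,2.5],[0,0,2.5,0,0,0,2.5],[0,0,1,0,0,0,2.5],[0,0,0,0,0,0,2.5]]]';python3 -c "
from h import *
go([.5525,.311,.0536])"
```

```text
[[0.607 0.392 0.022]
 [0.455 0.35  0.022]
 [0.645 0.25  0.022]] [0.5498 0.2999 0.022 ] 0.1583253143904509 0.1472562775421969
time: 20.55
position: [0.5524, 0.3104, 0.0698]
tool_rot: [-2.37, -2.061, 0.004]
ft_force: [-0.5, -0.6, -4.2]
grip_width: 0.354
pos [0.5524 0.3104 0.0698] shift cm [0.07 0.   1.62] len 1.6
q [-0.01  0.52 -0.69  1.66  0.37  1.1  -0.95] F [-0.5 -0.6 -4.2] M [-0.05 -0.1   0.05] w 0.35378626042739575 t 20.55 tz [-0.002 -0.001 -1.   ]
```

```bash
python3 -m jog '[[[-0.4,0,0.4,0,0,0,2.5],[0,0,0.5,0,0,0,2.5],[0,0,0.4,0,0,0,2.5],[0,0,0.2,0,0,0,2.5],[0,0,0,0,0,0,2.5]]]';python3 -m jog '[[[0,0,0.1,0,0,0,2.5],[0,0,0.1,0,0,0,2.5],[0,0,0,0,0,0,2.5]]]'
```

```text
time: 21.05
position: [0.5521, 0.3077, 0.056]
tool_rot: [2.369, 2.063, -0.0]
ft_force: [-0.3, 0.7, -5.2]
grip_width: 0.358
time: 21.35
position: [0.5521, 0.3077, 0.0539]
tool_rot: [2.369, 2.063, -0.0]
ft_force: [-0.3, 0.3, -4.1]
grip_width: 0.36
```

```bash
python3 -m jog '[[[0,0,0.1,0,0,0,2.5],[0,0,0.1,0,0,0,2.5],[0,0,0,0,0,0,2.5]]]'
```

```text
time: 21.65
position: [0.5523, 0.3078, 0.0536]
tool_rot: [2.369, 2.063, -0.0]
ft_force: [-3.2, -2.2, 5.6]
grip_width: 0.356
```

Contact made (the force flipped from −5 to +6 N). Releasing gently and retreating.

```bash
python3 -m jog '[[[0,0,-0.1,0,0,0,2.5],[0,0,0,0,0,0,2.5],[0,0,0,0,0,0,4],[0,0,0,0,0,0,5.5],[0,0,0,0,0,0,6.5],[0,0,0,0,0,0,6.5],[0,0,0,0,0,0,6.5]]]' 5; python3 -m jog '[[[0,0,-0.5,0,0,0,6.5],[0,0,-1.5,0,0,0,6.5],[0,0,-3,0,0,0,6.5],[0,0,-4,0,0,0,6.5],[0,0,-4,0,0,0,6.5],[0,0,-4,0,0,0,6.5],[0,0,-3,0,0,0,6.5],[-2,0,0,0,0,0,6.5],[-4,0,0,0,0,0,6.5],[-4,0,0,0,0,0,6.5],[-2,0,0,0,0,0,6.5],[0,0,0,0,0,0,6.5]]]'
python3 - <<'E'
from h import *
w=imaging.get_image("wrist");s=imaging.get_image("scene")
for c,i in(("wrist",w),("scene",s)):
  for l,z in(("hub_mid",.034),("tray_mid",.004)):
    for d in finder.spot_point(l,c)[:2]: print(c,l,d["conf"],atz(i,d["point"],z).round(4))
cv2.imwrite("pics/c10.png",np.hstack([cv2.resize(w["frame"][...,::-1],(400,300)),cv2.resize(s["frame"][130:280,230:450,::-1],(400,300))]))
go([.5,.3,.2])
E
```

```text
time: 22.35
position: [0.5522, 0.3077, 0.053]
tool_rot: [2.369, 2.063, 0.0]
ft_force: [-0.4, 0.2, 0.8]
grip_width: 0.707
time: 23.55
position: [0.5364, 0.1849, 0.2544]
tool_rot: [2.372, 2.054, -0.0]
ft_force: [-0.4, -0.6, 0.6]
grip_width: 0.746
wrist hub_mid 0.67 [0.5524 0.3135 0.034 ]
scene hub_mid 0.71 [0.5434 0.3014 0.034 ]
scene tray_mid 0.59 [0.5471 0.3107 0.004 ]
pos [0.5354 0.1907 0.2533] shift cm [10.35 -4.98  5.34] len 12.7
q [ 0.26  0.21 -0.74  1.63  0.14  1.36 -0.63] F [0.9 0.7 0.1] M [-0.02 -0.07  0.02] w 0.7483851711759307 t 23.85 tz [ 0.     0.001 -1.   ]
```

View pics/c10.png

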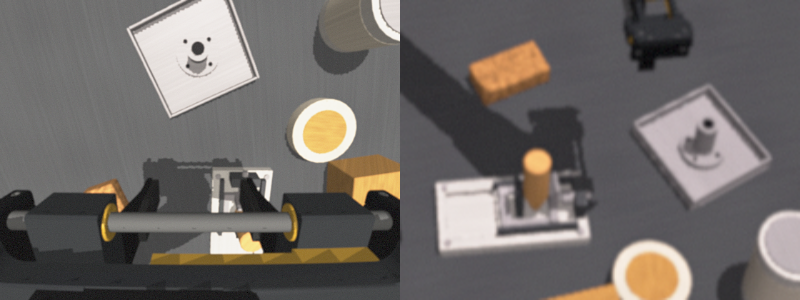

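Wrist and scene views: the hub stands upright near the tray's centre (wrist (197,50), scene crop (705,130)). The plug is still upright in the fixture (scene crop (538,180)), and the gripper touches nothing.

```bash
python3 -c "
from bench import close_job
print(close_job())"
```

```text
the job is handed in; nothing more can be done
None
```

The job is handed in after about 24 s of robot time. The plug is wedging the catch open, and the hub stands upright on its flange in the tray.

- **Plug:** I took it from the outer hole of the block and pushed it point down between post and lug until it bottomed. It stopped at the computed height, with a peak of about 37 N. After release the pictures showed it upright and the catch drawn back.
- **Hub:** I gripped it by the boss and lifted it out without snagging; the wrist force showed only its weight, about 5 N. I then set it down near the tray's centre, where the force flipped at contact.
- **Last checks:** the final wrist and scene pictures showed the hub upright in the tray, the plug still in place and the gripper clear of everything.
- **Disagreements:** camera estimates of the tray centre and the seat differed by up to about 1 cm, and those of the plug tip by a few mm. The tray difference was well within its clearance, and the plug still went home.
- **Not measured:** I judged the catch opening from the pictures and the seating height, not from a direct reading.

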